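# Tip the wax blank down onto the bench hook and seat it against the stop

## Robot

A 7-joint arm with a two-finger parallel gripper is mounted at the origin on a cart in front of the work surface, level with it; the furniture and walls round the work are solid. World frame = base frame: x ahead of the robot, y to its left, z up, the work surface at z = 0. Lengths are in m, angles in rad, forces in N, time in s.
With the tool pointing down it reaches from about 0.4 to 0.9 m from the base axis. Payload 5.5 kg.
Tool frame: the origin (TCP) lies midway between the tips of the shut fingers; the grasp point (between the pads) lies 19 mm behind it (r.grasp_offset is the distance from the TCP to the grasp point, in m); z points along the fingers, x is the direction in which the jaws open and shut, and the axes are right-handed (so a half turn about z gives the same grasp; the last joint's range is limited). The gripper opens to 85 mm and grips with 20 to 120 N. Pads are 22 mm wide; open, the fingers measure 114 mm over their backs; the gripper's body (76 mm by 85 mm) begins 54 mm behind the grasp point. The pads swing forward as they close: fully open they stand 13 mm farther back than shut.
Start: joints at [1.546, 0.501, -0.427, 1.55, 0.221, 1.138, -0.21], TCP at [0.185, -0.623, 0.231] pointing down, gripper open.
Joint ranges: [-2.88, 2.88], [-0.31, 2.03], [-1.54, 1.56], [0.2, 2.42], [-1.41, 4.55], [0.19, 2.02], [-2.57, 2.57]. Speed limits (rad/s): [2.57, 2.57, 3.14, 3.14, 3.14, 3.14, 3.14].

## Interface

Orientations are given as a unit quaternion [x, y, z, w].
In Python, from rig import r, grab_frame, workorder gives the robot as it stands.
- The arm moves only by the tool arm_command, never from a script. Its argument "plan" is a list of rows, each an object of numbers: "tx", "ty", "tz": the shift along the tool's x, y, z in mm; "rx", "ry", "rz": the turn, a rotation vector about the tool's x, y, z in degrees. A call has 1 to 12 rows; each row is the pose to reach, as a shift and turn from the pose commanded when the call began, along the tool's axes at that moment; what a row does not reach only later rows make up. A row lasts 1/12 s, in which the tool goes at most 41.7 mm and 7.16 degrees, less where a joint would pass 70% of its speed; a pose out of reach is approached as far as the arm can. A call with a gripper value outside its range is refused whole. "claw" is the finger opening in mm, from 0 to 85.4, set as the call begins (left out, the last holds). The fingers move at their own pace and stop on an object; the grip force is fixed at half the most. Time passes only in rows, so rows that repeat a pose let the fingers close. It gives the time, the measured TCP pose, the force and the opening at its end, in the units of the state.
- r.get_obs(): the state, without advancing time (a new reading comes with each control period).
- grab_frame(name): name is "scene" or "side" or "wrist"; returns a dict with "image" (420x560x3 uint8, red, green, blue), "camera_matrix" (3x3 intrinsics, pixels), "dist_coeffs" ([k1, k2, p1, p2, k3] as OpenCV has them; the pictures are not rectified), "R" (3x3) and "t" (3): a world point X has camera coordinates R X + t; the wrist camera has in their place "mount" (4x4, takes a point from camera to tool coordinates, whose origin is the TCP and whose axes are the tool frame's). Camera axes: x right, y down, z forward; pixel columns grow to the right and rows downward; lengths in m; the calibration is good to about 2 mm. A picture is of the moment at which its call begins: read the wrist's pose just before it. There is no depth.
- workorder.close_job(): hands the job in, once; it reports no verdict.
The state is a dict: "clock": time; "qpos": joint angles; "joint_vel": joint speeds; "joint_torque": joint torques, N m; "eef_pos": TCP position; "tcp_rot": TCP orientation; "ft_force": force on the tool from outside, world axes, zero at the start; "ft_torque": the same for the moment, N m; "finger_gap": finger opening in m.
Only numpy, scipy, OpenCV 4.12 (cv2) and the standard library are available. Lean on these libraries where they do the work, as an engineer would, in place of code of your own. Each camera call takes 0.05 s, during which the arm holds its last target. There are 200 camera calls.

## Task

A wax block stands on end on the wooden board: without gripping or lifting it, push it over towards the raised stop so that it lies flat on the board, then push it along by its near end until its front end sits square and flush against the stop. Leave the twin block and the lidded jar beside the board as they stand.

Things in the scene. Friction and masses are not known exactly. Their poses are not given: they have to be found in the camera images.
- hook_board: Pale wooden bench hook, fixed to the table: board 170 x 100 x 12 mm (x, y, z). Origin at the centre of its underside on the table; its x axis runs along its length towards the stop. Its top is 12 mm above the origin. The stop is a darker wooden bar 14 x 90 mm across the +x end, rising 12 mm above the board's top.
- stop_face (a point): Middle of the stop's upright face that the block must meet: 71 mm along +x from the board's origin and 18 mm above the board's underside. Axes as the board's; the face is normal to x.
- blank: The wax block on the board, the one to move: plain green box 34 x 62 x 22 mm (own x, y, z), 0.11 kg; origin at the centre of a 34 x 62 mm broad face. At first it stands loose on a 34 x 22 mm end, 62 mm tall, own y up, own z away from the stop. Friction is enough that a push near the top tips it; it topples at about 20 degrees. Tipped rightly it lies own z up, own y to the stop.
- blank_centre (a point): Centre of that block. At first it is 100 to 125 mm short of the stop's face, within 20 mm of the board's centre line and turned at most 10 degrees; the tipped block lies 25 to 55 mm short of the stop.
- blank_top (a point): Centre of the 34 x 22 mm end that is on top at first; 31 mm along the block's own y from its centre. This end must finish against the stop.
- blank_foot (a point): Centre of the opposite end, on which the block stands at first; this near end is pushed once the block lies down.
- spare: Twin wax block of the same look and size, standing on end on the table beside the board; leave alone. Its own y axis points up.
- spare_centre (a point): Centre of the twin block.
- jar_centre (a point): Centre of a small lidded jar, 34 mm wide and 34 mm tall, standing on the table beside the board; leave alone.

How it is judged:
By the outcome, as a careful person would: the job done as asked, in the order asked, and still so for the second after the job is handed in, with the robot touching nothing.
It also fails if it takes over 40 s, if anything falls off the work surface, if the arm or the gripper's body presses on something with over 40 N, if the wrist force passes 120 N, or if a joint passes its speed limit or range.

## Working session

There is one attempt and no reset: what is moved stays moved. The work goes in short steps, Python scripts to look and compute and a tool call to move; the robot and the scene stay as the last step left them, time stands still between calls to the robot, and variables do not carry over. Pictures are saved under pics/ and viewed, about 8 in all and at most 12, crops included, and the job is handed in when it is done.

Besides the shell and the picture viewer there is one more tool, called after ">>>" as a command line: name --argument value ..., lists and objects as JSON in quotes. arm_command: Moves the arm, as the interface text tells. Its arguments: {"type":"object","properties":{"plan":{"type":"array"},"claw":{"type":"number"}},"required":["plan"]}

```bash
mkdir -p pics
python3 - <<'E'
from rig import r, grab_frame
import cv2,numpy as np
o=r.get_obs(); print(o['clock'],o['eef_pos'],o['tcp_rot'],o['finger_gap'])
ims=[]
for n in ("scene","side"):
    f=grab_frame(n); cv2.imwrite(f"pics/{n}0.png",f["image"][:,:,::-1]); np.savez(f"pics/{n}0.npz",**f)
    print(n,f["camera_matrix"],f["dist_coeffs"],f["R"],f["t"])
E
```

```text
0.0 [ 0.18424005 -0.62260125  0.23024675] [ 8.01203990e-01 -5.98390502e-01 -7.72100578e-04 -6.14194926e-04] 0.08546999103614661
scene [[428.02087366   0.         277.04529556]
 [  0.         428.02087366 208.45441654]
 [  0.           0.           1.        ]] [0.00947933 0.         0.         0.         0.        ] [[-0.89234524 -0.45067896 -0.02466659]
 [-0.21101515  0.46487253 -0.85986402]
 [ 0.39898944 -0.76209055 -0.50992688]] [0.21930632 0.37138353 0.38870233]
side [[543.43879079   0.         277.67261101]
 [  0.         543.43879079 213.91525121]
 [  0.           0.           1.        ]] [-0.13372472  0.          0.          0.          0.        ] [[-0.99962388 -0.02735566 -0.00194255]
 [-0.01632357  0.65041788 -0.75940116]
 [ 0.02203739 -0.75908382 -0.65061979]] [0.40804601 0.33560705 0.56825986]
```

View pics/scene0.png

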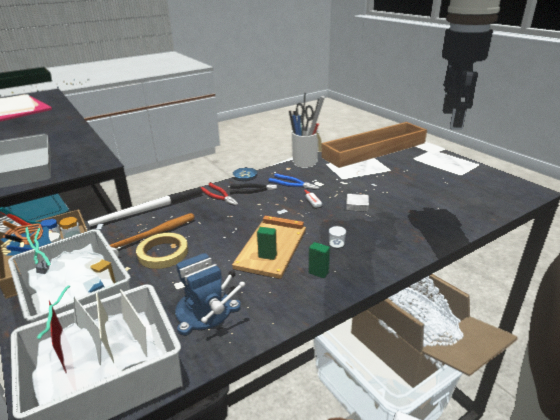

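View pics/side0.png

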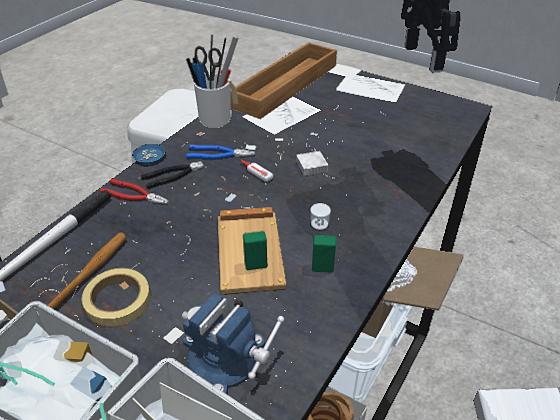

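The board has its stop end at the far side (roughly −y). In the side view the block is at about (255,250), the twin at (324,254) and the jar at (320,215). In the scene view the same three are at (267,243), (318,260) and (337,237). Next I'll enlarge both for corners.

Run:
```python
import cv2,numpy as np
a=cv2.imread("pics/side0.png")[198:298,205:345]; b=cv2.imread("pics/scene0.png")[208:283,225:355]
def g(im,s,x0,y0):
    o=cv2.resize(im,None,fx=s,fy=s,interpolation=cv2.INTER_CUBIC)
    for i in range(0,im.shape[1],10):
        if (x0+i)%10==0 or 1:
            cv2.putText(o,str(x0+i),(i*s,9),0,.33,(255,255,255),1); cv2.line(o,(i*s,10),(i*s,16),(255,255,255),1)
    for j in range(0,im.shape[0],10): cv2.putText(o,str(y0+j),(0,j*s+4),0,.33,(255,255,255),1); cv2.line(o,(22,j*s),(28,j*s),(255,255,255),1)
    return o
cv2.imwrite("pics/c1.png",g(a,5,205,198)); cv2.imwrite("pics/c2.png",g(b,6,225,208))
```

```text
(no output)
```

View pics/c1.png

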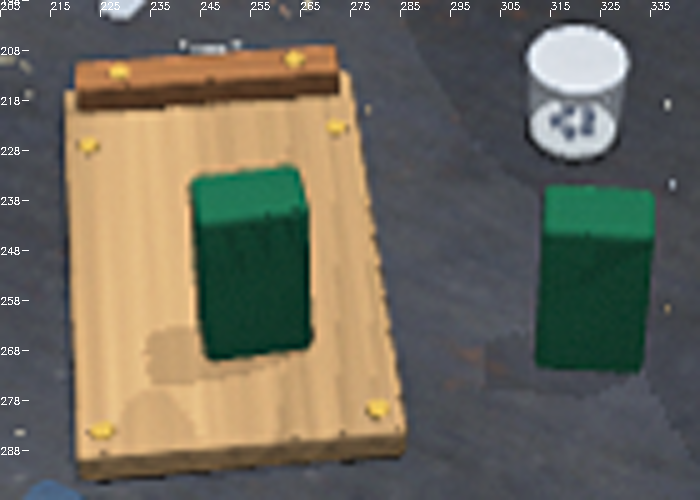

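View pics/c2.png

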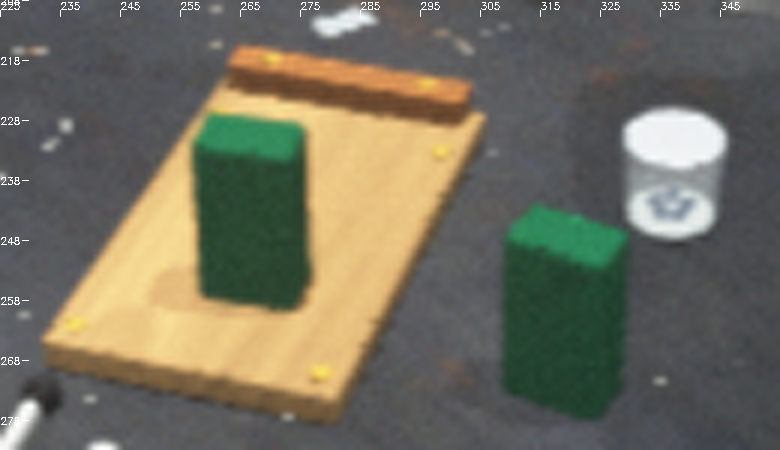

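```bash
cat > fit.py <<'E'
import cv2,numpy as np
from scipy.optimize import least_squares
cams={n:dict(np.load(f"pics/{n}0.npz")) for n in("side","scene")}
def proj(n,P,c=cams):
    f=c[n]; return cv2.projectPoints(np.array(P,float),cv2.Rodrigues(f["R"])[0],f["t"],f["camera_matrix"],f["dist_coeffs"])[0][:,0]
def w(p,L):
    L=np.array(L,float)/1000; c,s=np.cos(p[2]),np.sin(p[2])
    return np.c_[p[0]+c*L[:,0]-s*L[:,1],p[1]+s*L[:,0]+c*L[:,1],L[:,2]]
def fit(obs,x0,k=3):
    S={"side":(5,205,198),"scene":(6,225,208)}
    def res(p):
        e=[]
        for n,L,U in obs:
            s,a,b=S[n]; U=np.array(U,float); U=(U+.5)/s-.5+[a,b]
            e.append(proj(n,w(p,L))-U)
        return np.concatenate(e)
    q=least_squares(lambda p:res(p).ravel(),x0,loss="soft_l1")
    e=res(q.x); print("px err",np.round(e,1).tolist()); return q.x
def box(z0): 
    return [[-11,17,z0+62],[-11,-17,z0+62],[11,-17,z0+62],[11,17,z0+62],[-11,17,z0],[-11,-17,z0]]
if __name__=="__main__":
    B=[[-85,50,12],[-85,-50,12],[85,-50,12],[71,45,12],[71,-45,12],[85,45,24],[85,-45,24],[71,45,24],[71,-45,24]]
    b=fit([("side",B,[(78,462),(405,435),(347,73),(78,108),(340,93),(75,65),(337,46),(76,94),(337,80)]),
     ("scene",B,[(45,340),(337,402),(486,115),(230,85),(460,123),(238,46),(472,84),(230,67),(465,104)])],[.4,-.3,-1.57])
    k=fit([("side",box(12),[(200,222),(308,208),(297,167),(192,182),(210,360),(312,346)]),
     ("scene",box(12)+[[11,-17,12]],[(197,152),(297,160),(304,125),(208,114),(203,296),(297,308),(310,282)])],b)
    s=fit([("side",box(0),[(543,235),(652,238),(653,190),(547,186),(537,368),(641,370)]),
     ("scene",box(0)+[[11,-17,0]],[(508,228),(600,268),(628,235),(538,206),(505,390),(597,418),(620,395)])],b)
    j=fit([("side",[[0,0,34],[0,0,0]],[(578,60),(573,130)]),("scene",[[0,0,34],[0,0,0]],[(676,137),(672,212)])],b)
    R=lambda p:(np.round(p[:2],4),round(np.degrees(p[2]),2))
    c,sn=np.cos(b[2]),np.sin(b[2]); rel=lambda p:np.round(1000*np.array([[c,sn],[-sn,c]])@(p[:2]-b[:2]),1)
    for n,p in dict(board=b,blank=k,spare=s,jar=j).items(): print(n,R(p),"in board mm",rel(p),"rel yaw",round(np.degrees(p[2]-b[2]),1))
    np.save("board.npy",b)
E
python3 fit.py
```

```text
px err [[-0.3, -0.6], [0.6, -0.6], [0.6, -0.6], [0.1, 1.6], [-0.1, 0.8], [-0.0, -0.4], [-0.3, -0.3], [-0.0, -0.9], [0.5, -1.9], [-0.8, 0.4], [-0.2, 0.0], [-0.1, -0.1], [-0.5, 1.4], [0.3, 1.6], [0.2, 0.1], [0.1, 0.1], [-0.7, -0.2], [-0.5, 0.1]]
px err [[-0.1, 0.3], [0.9, -0.3], [0.2, -1.9], [-1.0, -1.6], [-0.4, 1.7], [0.7, 1.1], [-1.3, -0.6], [-0.4, -0.1], [1.0, -0.6], [-0.2, -0.6], [-0.8, 1.7], [0.5, 1.7], [0.8, -0.6]]
px err [[-0.4, -1.3], [0.5, -0.2], [0.7, -0.6], [-0.3, -1.4], [-0.8, 0.5], [-0.0, 1.8], [-1.0, 1.4], [0.5, 0.3], [1.1, -0.5], [-0.5, -0.9], [-0.9, 1.0], [-0.1, 2.2], [1.2, -0.6]]
px err [[-0.1, -0.8], [-0.0, 0.2], [0.0, -0.1], [-0.1, 1.0]]
board (array([ 0.4653, -0.4065]), np.float64(-82.27)) in board mm [0. 0.] rel yaw 0.0
blank (array([ 0.4528, -0.3684]), np.float64(-76.02)) in board mm [-39.4  -7.3] rel yaw 6.2
spare (array([ 0.3475, -0.3762]), np.float64(-94.77)) in board mm [ -45.8 -112.6] rel yaw -12.5
jar (array([ 0.3494, -0.4809]), np.float64(-82.27)) in board mm [  58.2 -124.8] rel yaw 0.0
```

```bash
cat > go.py <<'E'
import numpy as np
from scipy.spatial.transform import Rotation as Ro
from rig import r
b=np.load("board.npy"); YB=np.degrees(b[2])
def bw(u,v,z): # board mm -> world m
    c,s=np.cos(b[2]),np.sin(b[2]); return np.array([b[0]+(c*u-s*v)/1e3,b[1]+(s*u+c*v)/1e3,z/1e3])
def wb(p):
    c,s=np.cos(b[2]),np.sin(b[2]); d=(np.array(p)[:2]-b[:2])*1e3; return np.array([c*d[0]+s*d[1],-s*d[0]+c*d[1],p[2]*1e3])
def plan(P,push_deg): # tool y along world angle push_deg
    o=r.get_obs(); R0=Ro.from_quat(o["tcp_rot"]); a=np.radians(push_deg)
    y=np.array([np.cos(a),np.sin(a),0]); z=np.array([0,0,-1.]); R1=Ro.from_matrix(np.c_[np.cross(y,z),y,z])
    print("t",np.round(R0.inv().apply(np.array(P)-o["eef_pos"])*1e3,1),"r",np.round((R0.inv()*R1).as_rotvec(degrees=True),2))
def state():
    o=r.get_obs(); print("clk",round(o["clock"],2),"board mm",np.round(wb(o["eef_pos"]),1),"push yaw rel",np.round(np.degrees(np.arctan2(*Ro.from_quat(o["tcp_rot"]).as_matrix()[[1,0],1]))-YB,2),"F",np.round(o["ft_force"],1),"gap",round(o["finger_gap"]*1e3,1),"q",np.round(o["qpos"],2))
E
python3 - <<'E'
from go import *
from fit import cams
import cv2
state()
k=np.array([.4528,-.3684]); yw=-76.0; a=np.radians(yw); d=np.array([np.cos(a),np.sin(a)])
P=np.r_[k-.045*d,.23]; print(P,wb(P)); plan(P,yw)
M={n:f["camera_matrix"] for n,f in cams.items()}
for A,B in (((281,321),(237,281)),((213,301),(200,257)),((244,322),(218,265))):
    u=[cv2.undistortPoints(np.array([[p]],float),cams[n]["camera_matrix"],cams[n]["dist_coeffs"])[0,0] for n,p in(("side",A),("scene",B))]
    X=cv2.triangulatePoints(*[np.c_[cams[n]["R"],cams[n]["t"]] for n in("side","scene")],*u)[:,0]; X=X[:3]/X[3]; print(X,wb(X))
E
```

```text
clk 0.1 board mm [ 176.4 -307.5  230.4] push yaw rel -81.24 F [0.1 0.5 0.2] gap 85.6 q [ 1.55  0.5  -0.43  1.55  0.22  1.14 -0.21]
[ 0.44191351 -0.32473669  0.23      ] [-84.13021706 -12.135582   230.        ]
t [-212.6 -331.6    0.8] r [-8.000e-02  8.000e-02 -8.751e+01]
[ 0.40884559 -0.19208424  0.09862562] [-220.02589024  -27.05289632   98.62562411]
[ 0.49552933 -0.21924592  0.0990419 ] [-181.44697866   55.18756663   99.04189615]
[ 0.45155301 -0.19613593  0.1031984 ] [-210.26428782   14.72090547  103.19839796]
```

>>> arm_command --plan '[{"tx":-18,"ty":-28,"rz":-7},{"tx":-36,"ty":-56,"rz":-14},{"tx":-54,"ty":-84,"rz":-21},{"tx":-72,"ty":-112,"rz":-28},{"tx":-90,"ty":-140,"rz":-35},{"tx":-108,"ty":-168,"rz":-42},{"tx":-126,"ty":-196,"rz":-49},{"tx":-144,"ty":-224,"rz":-56},{"tx":-162,"ty":-252,"rz":-63},{"tx":-180,"ty":-280,"rz":-70},{"tx":-198,"ty":-308,"rz":-77},{"tx":-212.6,"ty":-331.6,"rz":-84}]' --claw 0

```text
invalid input at $.plan[0]: expected keys tx, ty, tz, rx, ry, rz
```

Run:
```python
from go import *
state(); plan([.4419,-.3247,.066],-76.0)
```

```text
clk 0.1 board mm [ 176.4 -307.5  230.4] push yaw rel -81.24 F [0.1 0.5 0.2] gap 85.6 q [ 1.55  0.5  -0.43  1.55  0.22  1.14 -0.21]
t [-212.3 -331.6  164.8] r [-8.000e-02  8.000e-02 -8.751e+01]
```

>>> arm_command --plan '[{"tx":-18,"ty":-28,"tz":0,"rx":0,"ry":0,"rz":-7},{"tx":-36,"ty":-56,"tz":0,"rx":0,"ry":0,"rz":-14},{"tx":-54,"ty":-84,"tz":0,"rx":0,"ry":0,"rz":-21},{"tx":-72,"ty":-112,"tz":0,"rx":0,"ry":0,"rz":-28},{"tx":-90,"ty":-140,"tz":0,"rx":0,"ry":0,"rz":-35},{"tx":-108,"ty":-168,"tz":0,"rx":0,"ry":0,"rz":-42},{"tx":-126,"ty":-196,"tz":0,"rx":0,"ry":0,"rz":-49},{"tx":-144,"ty":-224,"tz":0,"rx":0,"ry":0,"rz":-56},{"tx":-162,"ty":-252,"tz":0,"rx":0,"ry":0,"rz":-63},{"tx":-180,"ty":-280,"tz":0,"rx":0,"ry":0,"rz":-70},{"tx":-198,"ty":-308,"tz":0,"rx":0,"ry":0,"rz":-77},{"tx":-212.5,"ty":-331.5,"tz":0,"rx":0,"ry":0,"rz":-84}]' --claw 0

```text
clock: 1.1
eef_pos: [0.4432, -0.3229, 0.2313]
tcp_rot: [0.995, 0.095, 0.0, -0.0]
ft_force: [0.3, -0.9, -0.4]
finger_gap: 0.0002
```

Run:
```python
from go import *
state(); plan([.4419,-.3247,.066],-76.0)
```

```text
clk 1.1 board mm [-85.7 -10.6 231.3] push yaw rel 3.19 F [ 0.3 -0.9 -0.4] gap 0.2 q [ 1.27  0.41 -0.87  1.8   0.35  1.09  0.47]
t [ -1.7   1.6 165.3] r [-0.03 -0.01 -3.08]
```

>>> arm_command --plan '[{"tx":-1,"ty":0,"tz":20,"rx":0,"ry":0,"rz":-3},{"tx":-1,"ty":0,"tz":45,"rx":0,"ry":0,"rz":-3},{"tx":-1,"ty":0,"tz":70,"rx":0,"ry":0,"rz":-3},{"tx":-1,"ty":0,"tz":95,"rx":0,"ry":0,"rz":-3},{"tx":-1,"ty":0,"tz":120,"rx":0,"ry":0,"rz":-3},{"tx":-1,"ty":0,"tz":140,"rx":0,"ry":0,"rz":-3},{"tx":-1,"ty":0,"tz":155,"rx":0,"ry":0,"rz":-3},{"tx":-1,"ty":0,"tz":165,"rx":0,"ry":0,"rz":-3},{"tx":-1,"ty":0,"tz":165,"rx":0,"ry":0,"rz":-3}]'

```text
clock: 1.85
eef_pos: [0.4395, -0.3246, 0.0641]
tcp_rot: [0.993, 0.117, -0.001, -0.002]
ft_force: [-0.9, -0.1, -0.3]
finger_gap: 0.0002
```

Run:
```python
from go import *
from rig import grab_frame
import cv2
state(); plan([.4528,-.3684,.066],-76.0)
f=grab_frame("side"); g=grab_frame("scene")
a=cv2.resize(f["image"][170:310,200:350],None,fx=4,fy=4)[:,:400*2][:,:,::-1]
b=cv2.resize(g["image"][170:310,215:365],None,fx=4,fy=4)[:,:,::-1]
cv2.imwrite("pics/h.png",cv2.resize(np.hstack([a[:,:],b]),(800,373)))
```

```text
clk 1.85 board mm [-84.6 -14.5  64.1] push yaw rel 5.76 F [-0.9 -0.1 -0.3] gap 0.2 q [ 1.15  0.63 -0.72  1.92  0.57  0.81  0.35]
t [ 2.7 45.7 -2.1] r [-0.2   0.14 -0.51]
```

View pics/h.png

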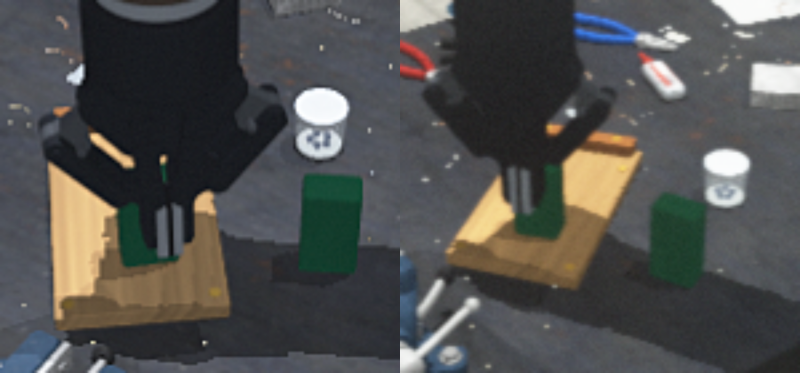

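Gripper is shut, upright and behind the block (in the side half, fingers at ~(170,230) and block at ~(148,235)). The twin and jar are clear. Now the tipping push.

>>> arm_command --plan '[{"tx":2.5,"ty":7,"tz":-2,"rx":0,"ry":0,"rz":-0.5},{"tx":2.5,"ty":13,"tz":-2,"rx":0,"ry":0,"rz":-0.5},{"tx":2.5,"ty":17,"tz":-2,"rx":0,"ry":0,"rz":-0.5},{"tx":2.5,"ty":20,"tz":-2,"rx":0,"ry":0,"rz":-0.5},{"tx":2.5,"ty":23,"tz":-2,"rx":0,"ry":0,"rz":-0.5},{"tx":2.5,"ty":26,"tz":-2,"rx":0,"ry":0,"rz":-0.5},{"tx":2.5,"ty":29,"tz":-2,"rx":0,"ry":0,"rz":-0.5},{"tx":2.5,"ty":32,"tz":-2,"rx":0,"ry":0,"rz":-0.5},{"tx":2.5,"ty":35,"tz":-2,"rx":0,"ry":0,"rz":-0.5}]'

```text
clock: 2.7
eef_pos: [0.4517, -0.3593, 0.0683]
tcp_rot: [0.993, 0.122, -0.0, -0.0]
ft_force: [0.9, 0.2, 0.3]
finger_gap: -0.0
```

Run:
```python
from go import *
from rig import grab_frame
import cv2
state()
f=grab_frame("side"); g=grab_frame("scene")
a=f["image"][190:300,200:350]; b=g["image"][190:300,215:365]
cv2.imwrite("pics/t.png",cv2.resize(np.hstack([a,b])[:,:,::-1],None,fx=2.66,fy=2.66))
```

```text
clk 2.7 board mm [-48.6  -7.1  68.3] push yaw rel 6.26 F [0.9 0.2 0.3] gap -0.0 q [ 1.17  0.67 -0.72  1.85  0.57  0.85  0.4 ]
```

View pics/t.png

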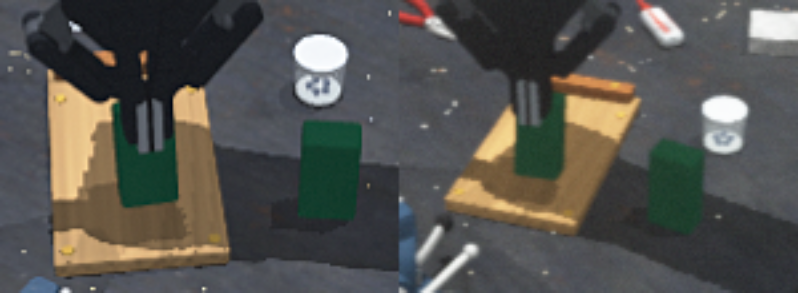

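Block's bottom edge hasn't moved (side row ~267–269) and it is leaning; keep pushing.

>>> arm_command --plan '[{"tx":0,"ty":3,"tz":1,"rx":0,"ry":0,"rz":0},{"tx":0,"ty":6,"tz":1,"rx":0,"ry":0,"rz":0},{"tx":0,"ty":9,"tz":1,"rx":0,"ry":0,"rz":0},{"tx":0,"ty":12,"tz":1,"rx":0,"ry":0,"rz":0},{"tx":0,"ty":14,"tz":1,"rx":0,"ry":0,"rz":0},{"tx":0,"ty":14,"tz":1,"rx":0,"ry":0,"rz":0},{"tx":0,"ty":14,"tz":1,"rx":0,"ry":0,"rz":0},{"tx":0,"ty":14,"tz":1,"rx":0,"ry":0,"rz":0}]'

```text
clock: 3.47
eef_pos: [0.4551, -0.3725, 0.0673]
tcp_rot: [0.993, 0.122, 0.0, -0.0]
ft_force: [-0.1, 0.7, -0.3]
finger_gap: 0.0003
```

Run:
```python
from go import *
from rig import grab_frame
import cv2
state()
f=grab_frame("side"); g=grab_frame("scene")
a=f["image"][190:300,200:350]; b=g["image"][190:300,215:365]
cv2.imwrite("pics/t2.png",cv2.resize(np.hstack([a,b])[:,:,::-1],None,fx=2.66,fy=2.66))
```

```text
clk 3.47 board mm [-35.1  -5.5  67.3] push yaw rel 6.26 F [-0.1  0.7 -0.3] gap 0.3 q [ 1.17  0.68 -0.71  1.82  0.58  0.86  0.42]
```

View pics/t2.png

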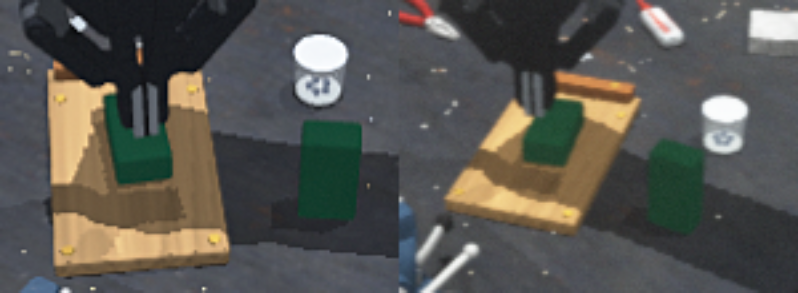

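It toppled and lies flat towards the stop. I'll back off and descend behind the near end, turned to the board's axis.

Run:
```python
from go import *
from fit import cams
import cv2
n="side";f=cams[n]
for p in ((244.4,258.4),(263.9,256.5)):
    u=cv2.undistortPoints(np.array([[p]]),f["camera_matrix"],f["dist_coeffs"])[0,0]; d=f["R"].T@np.r_[u,1]; c=-f["R"].T@f["t"]
    print(wb(c+d*(.012-c[2])/d[2]))
plan(bw(-66,-5,20),YB)
```

```text
[-23.73003128   9.42417095  12.        ]
[-22.83858567 -21.70490948  12.        ]
t [  3.9 -30.6  47.3] r [-0.01 -0.    6.28]
```

>>> arm_command --plan '[{"tx":1,"ty":-10,"tz":0,"rx":0,"ry":0,"rz":2},{"tx":2,"ty":-20,"tz":0,"rx":0,"ry":0,"rz":4},{"tx":3,"ty":-31,"tz":0,"rx":0,"ry":0,"rz":6.3},{"tx":3,"ty":-31,"tz":0,"rx":0,"ry":0,"rz":6.3},{"tx":3,"ty":-31,"tz":12,"rx":0,"ry":0,"rz":6.3},{"tx":3,"ty":-31,"tz":24,"rx":0,"ry":0,"rz":6.3},{"tx":3,"ty":-31,"tz":34,"rx":0,"ry":0,"rz":6.3},{"tx":3,"ty":-31,"tz":42,"rx":0,"ry":0,"rz":6.3},{"tx":3,"ty":-31,"tz":46,"rx":0,"ry":0,"rz":6.3},{"tx":3,"ty":-31,"tz":46,"rx":0,"ry":0,"rz":6.3}]'

```text
clock: 4.4
eef_pos: [0.4496, -0.3413, 0.0196]
tcp_rot: [0.998, 0.067, -0.001, -0.001]
ft_force: [-0.7, 0.7, -0.1]
finger_gap: 0.0
```

Run:
```python
from go import *
from rig import grab_frame
import cv2
state()
for u in (-40,-5): plan(bw(u,-6,20),YB)
f=grab_frame("side"); g=grab_frame("scene")
a=f["image"][195:295,205:305]; b=g["image"][195:295,215:315]
cv2.imwrite("pics/t3.png",cv2.resize(np.hstack([a,b])[:,:,::-1],None,fx=4,fy=4,interpolation=cv2.INTER_CUBIC))
```

```text
clk 4.4 board mm [-66.7  -6.8  19.6] push yaw rel -0.04 F [-0.7  0.7 -0.1] gap 0.0 q [ 1.1   0.71 -0.64  1.89  0.61  0.75  0.24]
t [ 0.8 26.7 -0.5] r [-0.12  0.1  -0.04]
t [ 0.8 61.7 -0.6] r [-0.12  0.1  -0.04]
```

View pics/t3.png

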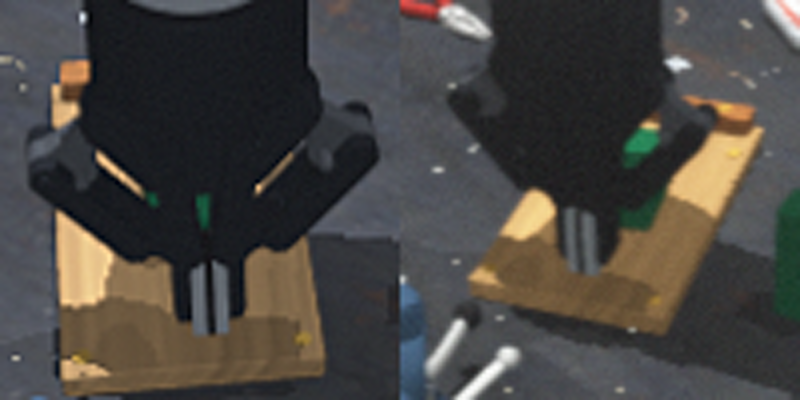

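Fingers stand on the board behind the near end (side half ~(210,330)). Pushing.

>>> arm_command --plan '[{"tx":0.5,"ty":7,"tz":0,"rx":0,"ry":0,"rz":0},{"tx":0.5,"ty":14,"tz":0,"rx":0,"ry":0,"rz":0},{"tx":0.5,"ty":19,"tz":0,"rx":0,"ry":0,"rz":0},{"tx":0.5,"ty":23,"tz":0,"rx":0,"ry":0,"rz":0},{"tx":0.5,"ty":27,"tz":0,"rx":0,"ry":0,"rz":0},{"tx":0.5,"ty":31,"tz":0,"rx":0,"ry":0,"rz":0},{"tx":0.5,"ty":35,"tz":0,"rx":0,"ry":0,"rz":0},{"tx":0.5,"ty":39,"tz":0,"rx":0,"ry":0,"rz":0},{"tx":0.5,"ty":43,"tz":0,"rx":0,"ry":0,"rz":0},{"tx":0.5,"ty":47,"tz":0,"rx":0,"ry":0,"rz":0},{"tx":0.5,"ty":51,"tz":0,"rx":0,"ry":0,"rz":0},{"tx":0.5,"ty":54,"tz":0,"rx":0,"ry":0,"rz":0}]'

```text
clock: 5.5
eef_pos: [0.4582, -0.3958, 0.0213]
tcp_rot: [0.998, 0.067, -0.0, 0.0]
ft_force: [0.3, 0.6, 1.1]
finger_gap: 0.0001
```

Run:
```python
from go import *
state()
```

```text
clk 5.5 board mm [-11.5  -5.6  21.3] push yaw rel -0.05 F [0.3 0.6 1.1] gap 0.1 q [ 1.14  0.76 -0.64  1.79  0.61  0.8   0.32]
```

Now creep on in small calls, watching the force.

>>> arm_command --plan '[{"tx":0,"ty":1.5,"tz":1,"rx":0,"ry":0,"rz":0},{"tx":0,"ty":3,"tz":1,"rx":0,"ry":0,"rz":0},{"tx":0,"ty":4.5,"tz":1,"rx":0,"ry":0,"rz":0},{"tx":0,"ty":6,"tz":1,"rx":0,"ry":0,"rz":0},{"tx":0,"ty":6,"tz":1,"rx":0,"ry":0,"rz":0}]'

```text
clock: 5.92
eef_pos: [0.4589, -0.4017, 0.0202]
tcp_rot: [0.998, 0.067, -0.0, 0.0]
ft_force: [0.3, 0.9, 0.2]
finger_gap: 0.0003
```

>>> arm_command --plan '[{"tx":0,"ty":1,"tz":0,"rx":0,"ry":0,"rz":0},{"tx":0,"ty":2,"tz":0,"rx":0,"ry":0,"rz":0},{"tx":0,"ty":2,"tz":0,"rx":0,"ry":0,"rz":0}]'

```text
clock: 6.17
eef_pos: [0.4593, -0.4034, 0.0203]
tcp_rot: [0.998, 0.067, 0.0, 0.0]
ft_force: [-0.3, 0.7, -0.8]
finger_gap: 0.0001
```

Run:
```python
from go import *
state()
```

```text
clk 6.17 board mm [-3.8 -5.5 20.3] push yaw rel -0.05 F [-0.3  0.7 -0.8] gap 0.1 q [ 1.14  0.77 -0.64  1.77  0.61  0.81  0.34]
```

>>> arm_command --plan '[{"tx":0,"ty":1,"tz":0,"rx":0,"ry":0,"rz":0},{"tx":0,"ty":2,"tz":0,"rx":0,"ry":0,"rz":0},{"tx":0,"ty":2,"tz":0,"rx":0,"ry":0,"rz":0}]'

```text
clock: 6.42
eef_pos: [0.4596, -0.4054, 0.0203]
tcp_rot: [0.998, 0.067, 0.0, 0.0]
ft_force: [0.5, -0.1, -0.1]
finger_gap: -0.0002
```

>>> arm_command --plan '[{"tx":0,"ty":1,"tz":0,"rx":0,"ry":0,"rz":0},{"tx":0,"ty":1,"tz":0,"rx":0,"ry":0,"rz":0},{"tx":0,"ty":1,"tz":0,"rx":0,"ry":0,"rz":0}]'

```text
clock: 6.67
eef_pos: [0.4597, -0.4062, 0.0203]
tcp_rot: [0.998, 0.067, 0.0, -0.0]
ft_force: [-0.0, 0.9, -0.2]
finger_gap: 0.0002
```

>>> arm_command --plan '[{"tx":0,"ty":0.5,"tz":0,"rx":0,"ry":0,"rz":0},{"tx":0,"ty":1,"tz":0,"rx":0,"ry":0,"rz":0},{"tx":0,"ty":1,"tz":0,"rx":0,"ry":0,"rz":0}]'

```text
clock: 6.92
eef_pos: [0.4597, -0.4062, 0.0203]
tcp_rot: [0.998, 0.067, -0.0, -0.001]
ft_force: [-0.5, 3.5, 3.4]
finger_gap: 0.0001
```

>>> arm_command --plan '[{"tx":0,"ty":0.5,"tz":0,"rx":0,"ry":0,"rz":0},{"tx":0,"ty":1,"tz":0,"rx":0,"ry":0,"rz":0},{"tx":0,"ty":1,"tz":0,"rx":0,"ry":0,"rz":0}]'

```text
clock: 7.17
eef_pos: [0.4598, -0.4062, 0.0202]
tcp_rot: [0.998, 0.068, -0.0, -0.001]
ft_force: [-2.3, 6.7, 4.8]
finger_gap: -0.0
```

Run:
```python
from go import *
from rig import grab_frame
import cv2
state()
f=grab_frame("side"); g=grab_frame("scene")
a=f["image"][195:295,205:305]; b=g["image"][195:295,215:315]
cv2.imwrite("pics/t4.png",cv2.resize(np.hstack([a,b])[:,:,::-1],None,fx=4,fy=4,interpolation=cv2.INTER_CUBIC))
```

```text
clk 7.17 board mm [-1.  -5.4 20.2] push yaw rel 0.01 F [-2.3  6.7  4.8] gap -0.0 q [ 1.15  0.77 -0.64  1.76  0.61  0.81  0.34]
```

View pics/t4.png

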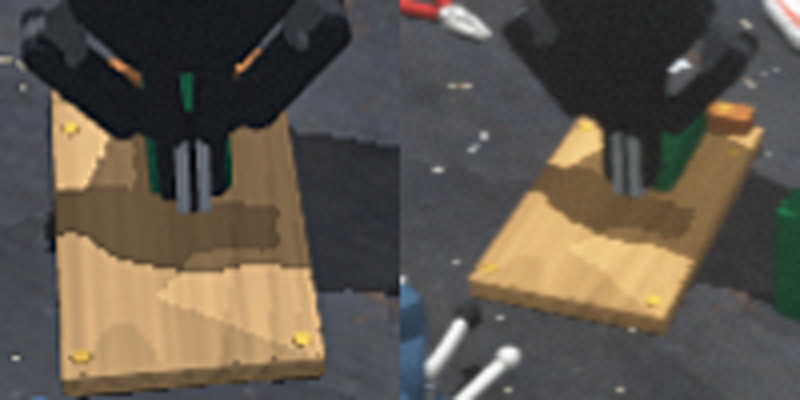

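Contact with the stop: TCP stopped at −1 mm while force climbed to ~8 N. One more light press to square it, then withdraw along the board and lift clear.

>>> arm_command --plan '[{"tx":0,"ty":0.5,"tz":0,"rx":0,"ry":0,"rz":0},{"tx":0,"ty":1,"tz":0,"rx":0,"ry":0,"rz":0},{"tx":0,"ty":1,"tz":0,"rx":0,"ry":0,"rz":0},{"tx":0,"ty":1,"tz":0,"rx":0,"ry":0,"rz":0}]'

```text
clock: 7.6
eef_pos: [0.4598, -0.4062, 0.0202]
tcp_rot: [0.998, 0.068, -0.001, -0.002]
ft_force: [-2.4, 7.7, 5.1]
finger_gap: 0.0001
```

>>> arm_command --plan '[{"tx":0,"ty":-1,"tz":0,"rx":0,"ry":0,"rz":0},{"tx":0,"ty":-3,"tz":0,"rx":0,"ry":0,"rz":0},{"tx":0,"ty":-6,"tz":0,"rx":0,"ry":0,"rz":0},{"tx":0,"ty":-14,"tz":0,"rx":0,"ry":0,"rz":0},{"tx":0,"ty":-24,"tz":0,"rx":0,"ry":0,"rz":0},{"tx":0,"ty":-34,"tz":-10,"rx":0,"ry":0,"rz":0},{"tx":0,"ty":-40,"tz":-40,"rx":0,"ry":0,"rz":0},{"tx":0,"ty":-40,"tz":-75,"rx":0,"ry":0,"rz":0},{"tx":0,"ty":-40,"tz":-110,"rx":0,"ry":0,"rz":0},{"tx":0,"ty":-40,"tz":-145,"rx":0,"ry":0,"rz":0},{"tx":0,"ty":-40,"tz":-180,"rx":0,"ry":0,"rz":0},{"tx":0,"ty":-40,"tz":-200,"rx":0,"ry":0,"rz":0}]'

```text
clock: 8.6
eef_pos: [0.4564, -0.3688, 0.2252]
tcp_rot: [0.998, 0.068, 0.002, 0.002]
ft_force: [-0.1, 0.3, 0.2]
finger_gap: -0.0
```

>>> arm_command --plan '[{"tx":-35,"ty":0,"tz":-10,"rx":0,"ry":0,"rz":0},{"tx":-70,"ty":0,"tz":-20,"rx":0,"ry":0,"rz":0},{"tx":-105,"ty":0,"tz":-20,"rx":0,"ry":0,"rz":0},{"tx":-140,"ty":0,"tz":-20,"rx":0,"ry":0,"rz":0},{"tx":-140,"ty":0,"tz":-20,"rx":0,"ry":0,"rz":0}]'

```text
clock: 9.02
eef_pos: [0.3081, -0.3894, 0.2399]
tcp_rot: [0.998, 0.063, -0.004, 0.0]
ft_force: [-0.5, 0.0, -0.1]
finger_gap: 0.0
```

Run:
```python
from go import *
from rig import grab_frame
import cv2
state()
f=grab_frame("side"); g=grab_frame("scene")
a=f["image"][195:295,210:340]; b=g["image"][200:280,230:350]
cv2.imwrite("pics/side1.png",f["image"][:,:,::-1]);cv2.imwrite("pics/scene1.png",g["image"][:,:,::-1])
a=cv2.resize(a,(780,600),interpolation=cv2.INTER_CUBIC)
cv2.imwrite("pics/t5.png",a[:,:,::-1])
cv2.imwrite("pics/t6.png",cv2.resize(b,None,fx=6,fy=6,interpolation=cv2.INTER_CUBIC)[:,:,::-1])
```

```text
clk 9.02 board mm [ -38.  -153.4  239.9] push yaw rel -0.47 F [-0.5  0.  -0.1] gap 0.0 q [ 1.58  0.29 -0.86  1.91  0.25  1.06  0.74]
```

View pics/t5.png

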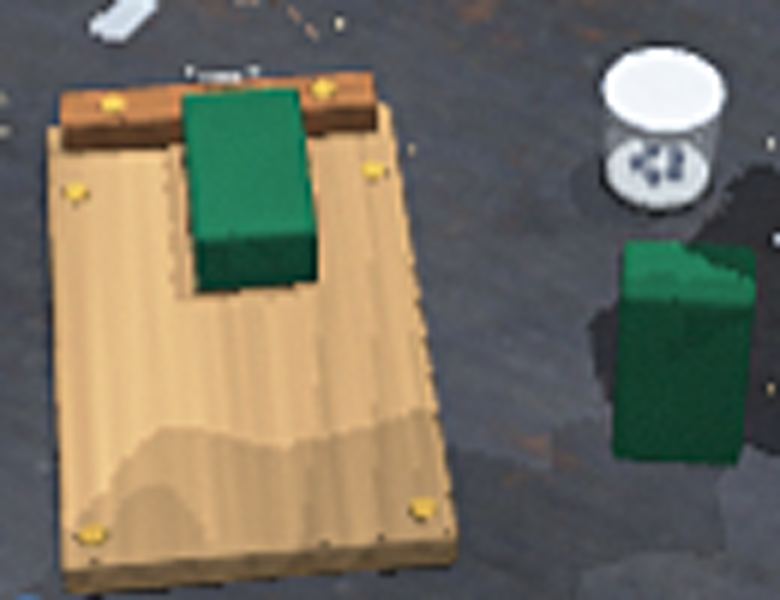

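View pics/t6.png

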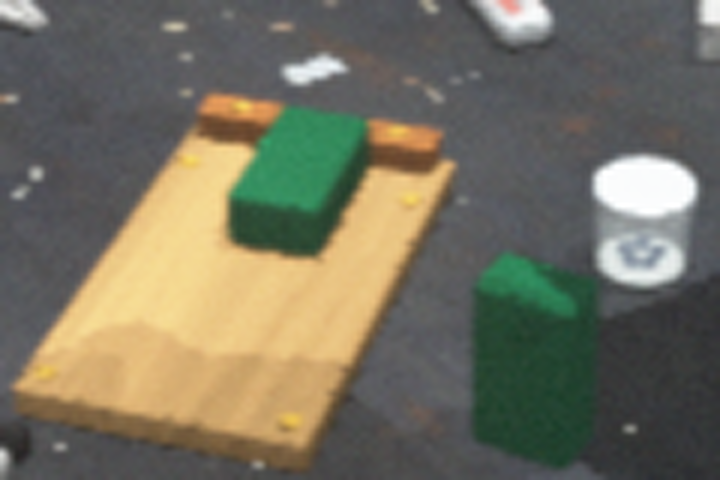

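Both views show the block flat, square and up against the stop, with the twin and jar in place. A numerical check follows.

Run:
```python
from go import *
import fit as F
L=[[-31,17,34],[-31,-17,34],[31,-17,34],[31,17,34],[-31,17,12],[-31,-17,12]]
conv=lambda U,a,b,s,A,B:(((np.array(U,float)+.5)/6-.5+[a,b]-[A,B])+.5)*s-.5
k=F.fit([("side",L,conv([(197,236),(315,228),(299,88),(184,95),(200,290),(316,280)],210,195,5,205,198)),
 ("scene",L+[[31,-17,34]],conv([(231,207),(323,216),(370,118),(285,106),(233,241),(322,254),(370,118)],230,200,6,225,208))],b)
print(wb(np.r_[k[:2],0]),"front gap",71-31-wb(np.r_[k[:2],0])[0],"yaw",np.degrees(k[2])-YB)
```

```text
px err [[-0.3, 0.1], [1.1, -0.3], [0.1, -1.5], [-0.8, -1.1], [-0.2, 1.0], [1.2, 0.9], [-0.7, -1.8], [-0.3, -0.7], [0.6, -0.0], [-0.3, -0.3], [-0.7, 1.3], [0.1, 1.8], [0.6, -0.0]]
[40.98918734 -6.43725132  0.        ] front gap -0.9891873374634628 yaw 0.7899231659449697
```

```bash
python3 -c "
from rig import workorder; print(workorder.close_job())"
```

```text
the job is handed in; nothing more can be done
None
```

The block now lies flat on the board with its top end against the stop. I handed the job in at about 9 s of the 40 s allowed.

- **Tipping:** With the gripper shut, I pushed near the top of the block's near face, and it toppled towards the stop. It was never gripped or lifted.
- **Pushing along:** I turned the tool to the board's axis and pushed the block by its near end until it stopped moving. The force readings peaked at about 10 N. I then backed off and lifted clear.
- **Last checks:** Fitting the block from both cameras put its front end 1.0 mm past the stop face, which can't be literally true and is within camera error, so I take it as touching. It came out 0.8° off square and 6 mm off the centre line. The fit had pixel errors up to 1.8 px, so it can't confirm squareness better than about 1°.
- **Twin block and jar:** By eye they stand where they were; I didn't re-measure them.
- **Failed step:** The first move call was refused because it lacked some keys. Nothing moved, and I resent it.

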